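# Load the wire dereeler and hold its tension arm off

## Robot

A 6-joint arm with a two-finger parallel gripper is mounted at the origin on the work surface. World frame = base frame: x ahead of the robot, y to its left, z up, the work surface at z = 0. Lengths are in mm, angles in rad, forces in N, time in s.
With the tool pointing down it reaches from about 350 to 875 mm from the base axis. Payload 4.2 kg.
Tool frame: the origin (TCP) lies midway between the tips of the shut fingers; the grasp point (between the pads) lies 19 mm behind it (arm.grasp_offset is the distance from the TCP to the grasp point, in mm); z points along the fingers, y is the line along which they close (so a half turn about z gives the same grasp; the last joint's range is limited). The gripper opens to 85 mm and grips with 20 to 120 N. Pads are 22 mm wide; open, the fingers measure 114 mm over their backs; the gripper's body (76 mm by 85 mm) begins 54 mm behind the grasp point. The pads swing forward as they close: fully open they stand 13 mm farther back than shut.
Start: joints at [0.259, 0.385, 0.008, 0, -1.194, -0.259], TCP at [624.979, 0.025, 231.312] pointing down, gripper open.
Joint ranges: [-3.14, 3.14], [-1.21, 2.06], [-1.07, 1.41], [-3.16, 2.05], [-2.99, -0.16], [-3.1, 3.1]. Speed limits (rad/s): [2.79, 2.79, 3.14, 3.14, 3.14, 3.14].

## Interface

Orientations are given as a unit quaternion [x, y, z, w].
In Python, from bench import arm gives the robot as it stands. The module is installed in compiled form; this text tells all that it offers.
- The arm moves only by the tool servo_tool, never from a script. Its argument "increments" is a list of rows, each a list of 7 numbers: the opening, from 0 (shut) to 1 (fully open), then the shift along the tool's x, y, z in m, then the turn, a rotation vector about the tool's x, y, z in degrees. In form: [[grip, x, y, z, ax, ay, az], ...]. A call has 1 to 12 rows; each row is the pose to reach, as a shift and turn from the pose commanded when the call began, along the tool's axes at that moment; what a row does not reach only later rows make up. A row lasts 1/8 s, in which the tool goes at most 62.5 mm and 10.7 degrees, less where a joint would pass 70% of its speed; a pose out of reach is approached as far as the arm can. A call with a gripper value outside its range is refused whole. The fingers move at their own pace and stop on an object; the grip force is fixed at half the most. Time passes only in rows, so rows that repeat a pose let the fingers close. It gives the time, the measured TCP pose, the force, the opening and the grip force at its end, in the units of the state.
- arm.read_state(): the state, without advancing time (a new reading comes with each control period).
- arm.get_image(name): name is "scene" or "side" or "wrist"; returns a dict with "color" (384x512x3 uint8, red, green, blue), "fx", "fy", "cx", "cy" (pixels), "rvec" (rotation vector, rad) and "tvec" (3), from world to camera coordinates, as OpenCV has them; the wrist camera has in their place "hand_eye" (4x4, takes a point from camera to tool coordinates, whose origin is the TCP and whose axes are the flange's). Camera axes: x right, y down, z forward; pixel columns grow to the right and rows downward; lengths in mm; the calibration is good to about 2 mm. A picture is of the moment at which its call begins: read the wrist's pose just before it. There is no depth.
- arm.job_done(): hands the job in; it is judged then, once.
Trained networks look in the newest picture that a camera, given by its name, has taken for a name from the list of things; names that differ only in an ending like _2 or _b are one class to them, and where a whole thing is asked for, a point or a joint stands for the part that bears it (a point fixed in the world has none). Each returns a list of dicts, best first, with "p" (0 to 1); they miss things now and then, are a little off and sometimes report something else, mostly with a low value. They report only what shows in the picture. A call takes as long as a camera call.
- arm.look_for(camera, thing): "box" ([centre column, centre row, width, height] in pixels, round what is visible of it).
- arm.spot_point(camera, thing): "centre" ([column, row] in pixels: a listed point, or the origin of a listed thing).
The state is a dict: "clock": time; "joints": joint angles; "joint_vel": joint speeds; "joint_efforts": joint torques, N m; "position": TCP position; "ee_rot": TCP orientation; "contact_force": force on the tool from outside, world axes, zero at the start; "wrist_torque": the same for the moment, N m; "gripper_width": finger opening in mm; "grasp_force": force on a finger pad.
Only numpy, scipy, OpenCV 4.12 (cv2) and the standard library are available. Lean on these libraries where they do the work, as an engineer would, in place of code of your own. Each camera call takes 0.05 s, during which the arm holds its last target. There are 200 camera calls.

## Task

I am about to thread new wire: lower the copper wire reel over the dereeler's spindle until it sits flat on the turntable, without dropping it, and let go of it. Then swing the sprung tension arm forward (anticlockwise seen from above, so the brake shoe swings away from the turntable) until it is against its stop pin, and keep holding it there with the gripper: finish while holding it, since it springs back if let go. Leave the other reels, the bottle and the screwdriver where they are.

Things in the scene. Friction and masses are not known exactly. Their poses are not given: they have to be found in the camera images.
- dereeler: Bench wire dereeler, screwed down: blue plate 200 (x) x 260 (y) x 10 mm. Origin: centre of its underside. At yaw 0 its x points away from the robot. In its frame (mm): turntable axis (10, 75); arm pivot (-47, 0), a 42 mm grey body and steel hub, top z 71; forward stop pin with black rubber sleeve, 12 dia, top z 65, at (4, -57); eyelet on a post, top z 95, at (85, 5).
- spindle_foot (a point): Centre of the turntable's top face, 45 mm above the bench: an aluminium disc 90 mm in diameter, freely turning about a vertical axis. The reel's underside sits here. The steel spindle, 14 mm in diameter, stands up from this point.
- spindle_tip (a point): Top of the spindle, 60 mm above the turntable (105 mm above the bench); its last 10 mm taper to 6 mm diameter.
- copper_reel: The reel to load: copper winding between WHITE plastic flanges, upright on the bench. Flanges 62 mm in diameter, 6 mm thick; reel 50 mm tall; winding 57 mm in diameter; straight 20 mm bore along its axis; 0.3 to 0.6 kg. Origin: on its axis, in its underside; z is its axis. Can be gripped from above across the upper flange.
- tension_swing (a joint): Swing of the steel tension arm about its vertical pivot, rad. 0: at rest, brake shoe on the turntable's rim. Grows anticlockwise seen from above (forward); 0.75: against the stop pin. A spring drives it back to 0: at the roller about 2.5 N at 0, about 7 N at the stop. It carries a yellow guide roller and, on the same pivot, a short arm with the black brake shoe.
- tension_arm: The tension arm with its roller and brake shoe. Origin: on the pivot axis at bench height; its x runs along the arm to the roller.
- swing_pivot (a point): The arm's pivot axis, at the height of the arm's mid-thickness, 59 mm above the bench. The arm is a steel bar 12 mm wide and 8 mm thick (z 55 to 63 mm) from here out to the roller.
- roller_center (a point): Centre of the yellow guide roller at the end of the tension arm, 140 mm from swing_pivot, 83 mm above the bench; moves with the arm. The roller is upright, 26 mm in diameter over its end flanges, 22 mm between them, from z 66 to 100 mm, with a 12 mm screw cap to z 105; it turns freely about its vertical axis.
- solder_reel: Bystander: reel with grey winding and BLUE flanges, same size as the copper reel. Origin: in its underside, on its axis.
- empty_reel: Bystander: empty BLACK reel, same outer size. Origin: in its underside, on its axis.
- flux_bottle: Bystander: brown bottle with black cap, 54 mm diameter, 115 mm tall. Origin: centre of its underside.
- screwdriver: Bystander: screwdriver with green handle, 190 mm long, lying on the bench along its x.

How it is judged:
By the outcome, as a careful person would: the job done as asked, in the order asked, and still so for the second after the job is handed in, while the arm keeps its last pose, push and grip.
It also fails if it takes over 51 s, if anything falls off the work surface, if the arm or the gripper's body presses on something with over 40 N, if the wrist force passes 120 N, or if a joint passes its speed limit or range.

## Working session

There is one attempt and no reset: what is moved stays moved. The work goes in short steps, Python scripts to look and compute and a tool call to move; the robot and the scene stay as the last step left them, time stands still between calls to the robot, and variables do not carry over. Pictures are saved under pics/ and viewed, at most 10 in all, crops included, and the job is handed in when it is done.

Besides the shell and the picture viewer there is one more tool, called as name(argument=value, ...), one argument or row to a line, values as JSON. servo_tool: Moves the arm, as the interface text tells. Its arguments: {"type":"object","properties":{"increments":{"type":"array","items":{"type":"array","items":{"type":"number"}}}},"required":["increments"]}

```bash
mkdir -p pics
cat > h.py <<'E'
import numpy as np, cv2, json
from bench import arm
from scipy.spatial.transform import Rotation as R
def cam(name):
    s=arm.read_state(); im=arm.get_image(name)
    K=np.array([[im["fx"],0,im["cx"]],[0,im["fy"],im["cy"]],[0,0,1.]])
    if "hand_eye" in im:
        T=np.eye(4);T[:3,:3]=R.from_quat(s["ee_rot"]).as_matrix();T[:3,3]=s["position"]
        M=T@np.array(im["hand_eye"])
    else:
        Rm=cv2.Rodrigues(np.array(im["rvec"],float))[0];M=np.eye(4);M[:3,:3]=Rm.T;M[:3,3]=-Rm.T@np.array(im["tvec"],float).ravel()
    return im["color"],K,M
def ray(K,M,px):
    d=M[:3,:3]@np.linalg.inv(K)@np.array([px[0],px[1],1.]);return M[:3,3],d/np.linalg.norm(d)
def atz(K,M,px,z):
    o,d=ray(K,M,px);return o+d*(z-o[2])/d[2]
def proj(K,M,P):
    p=M[:3,:3].T@(np.array(P,float)-M[:3,3]);p=K@p;return p[:2]/p[2]
def save(c,n): cv2.imwrite("pics/"+n,cv2.cvtColor(c,cv2.COLOR_RGB2BGR))
E
cat > m.py <<'E'
from h import *
np.set_printoptions(precision=1,suppress=True)
s=arm.read_state();print(s["position"],s["ee_rot"],s["clock"])
Z=dict(spindle_foot=45,spindle_tip=105,copper_reel=0,swing_pivot=59,roller_center=83,dereeler=0,solder_reel=0,empty_reel=0,flux_bottle=0,screwdriver=10)
ims=[]
for c in ["scene","side","wrist"]:
    col,K,M=cam(c); ims.append(col); print(c,"cam at",M[:3,3])
    for t,z in Z.items():
        for d in arm.spot_point(c,t)[:1]:
            print(" ",t,"p%.2f"%d["p"],np.array(d["centre"]),atz(K,M,d["centre"],z))
    if c!="wrist" or 1: save(col,c+"0.png")
E
python3 m.py; python3 -c "
import cv2,numpy as np
a=[cv2.imread('pics/%s0.png'%c) for c in ('scene','side')]
cv2.imwrite('pics/both0.png',cv2.resize(np.vstack(a),None,fx=.78,fy=.78))"
```

```text
[624.4   0.  230.2] [-0.7  0.7  0.  -0. ] 0.0
scene cam at [ 975.  -777.   972.6]
  spindle_foot p0.64 [297.4 223.1] [608.3  17.2  45. ]
  spindle_tip p0.90 [297.7 213.8] [615.2  -0.3 105. ]
  copper_reel p0.56 [285.6 180. ] [453.8 223.4   0. ]
  swing_pivot p0.65 [267.4 228.5] [546.7 -61.   59. ]
  roller_center p0.86 [232.5 246. ] [ 507.6 -187.9   83. ]
  dereeler p0.92 [278.9 250.6] [595.9 -74.9  -0. ]
  solder_reel p0.76 [328.1 190. ] [608.5 252.6  -0. ]
  empty_reel p0.55 [326.2 167. ] [548.4 366.1   0. ]
  flux_bottle p0.86 [215.3 361. ] [ 634.5 -456.8    0. ]
  screwdriver p0.60 [142.4 308.4] [ 384.4 -444.5   10. ]
side cam at [  90.9 -731.4  830.9]
  spindle_foot p0.60 [274.6 178.4] [604.8  25.8  45. ]
  spindle_tip p0.60 [277.6 165.4] [605.8  16.4 105. ]
  copper_reel p0.56 [200.5 168. ] [432.9 237.   -0. ]
  swing_pivot p0.60 [272.9 198.8] [542.8 -64.9  59. ]
  roller_center p0.83 [285.8 226.8] [ 503.6 -194.4   83. ]
  dereeler p0.56 [282.  204.4] [589.7 -49.2   0. ]
  solder_reel p0.63 [241.6 151.7] [604.4 254.7   0. ]
  empty_reel p0.68 [211.7 140.1] [536.9 372.9   0. ]
  flux_bottle p0.60 [388.6 296.4] [ 653.1 -455.     0. ]
  screwdriver p0.73 [293.1 343.2] [ 369.6 -445.8   10. ]
wrist cam at [625.2 -73.  374. ]
  spindle_foot p0.60 [266.1 184.5] [609.5  19.2  45. ]
  spindle_tip p0.57 [274.  199.1] [605.   16.2 105. ]
  swing_pivot p0.68 [334.6 116. ] [543.4 -54.9  59. ]
  dereeler p0.81 [279.2 112. ] [593.1 -56.1   0. ]
  solder_reel p0.76 [254.8 326.3] [621.1 245.2   0. ]
```

View pics/both0.png

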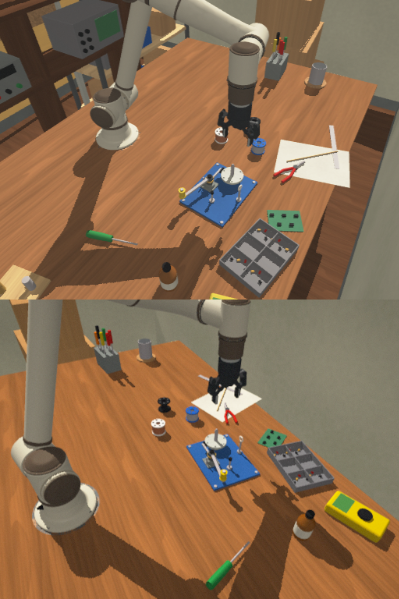

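The pictures show the dereeler with its arm pointing towards the robot's right and front. The white reel is near (440, 232), the blue reel near (606, 253) and the black one near (543, 370). The bottle and screwdriver are well clear. I'll hover over the white reel.

servo_tool(
  increments=[
    [1,-0.05,0.04,0,0,0,0],
    [1,-0.1,0.08,0.01,0,0,0],
    [1,-0.15,0.12,0.02,0,0,0],
    [1,-0.2,0.16,0.03,0,0,0],
    [1,-0.232,0.184,0.04,0,0,0],
    [1,-0.232,0.184,0.04,0,0,0],
    [1,-0.232,0.184,0.04,0,0,0],
  ],
)

```text
clock: 2.52
position: [441.2, 232.2, 191.6]
ee_rot: [0.707, -0.707, 0.0, -0.0]
contact_force: [1.3, -0.2, 0.1]
gripper_width: 85.6
grasp_force: 0.0
```

```bash
cat > m2.py <<'E'
from h import *
np.set_printoptions(precision=1,suppress=True)
s=arm.read_state();print(s["position"],np.array(s["ee_rot"])*100,s["clock"])
out=[]
for c in ["scene","side","wrist"]:
    col,K,M=cam(c)
    for t,z in dict(spindle_foot=45,spindle_tip=105,copper_reel=0,swing_pivot=59,roller_center=83,dereeler=0).items():
        for d in arm.spot_point(c,t)[:1]:
            print(c,t,"p%.2f"%d["p"],np.array(d["centre"]),atz(K,M,d["centre"],z))
    if c=="wrist": a=col
    else:
        u,v=proj(K,M,[580,-60,50]).astype(int); k=col[v-60:v+60,u-64:u+64]; out.append(cv2.resize(k,(400,375),interpolation=cv2.INTER_CUBIC))
save(np.vstack([np.hstack(out)[:300], cv2.resize(a,(800,600))[150:450]]),"v1.png"); save(a,"w1.png")
E
python3 m2.py
```

```text
[441.2 232.2 191.6] [ 70.7 -70.7   0.   -0. ] 2.525
scene spindle_foot p0.82 [298.3 222.2] [608.9  22.   45. ]
scene spindle_tip p0.97 [298.6 210.8] [611.6  12.2 105. ]
scene copper_reel p0.63 [285.5 177. ] [445.4 237.9   0. ]
scene swing_pivot p0.96 [269.9 228.1] [552.4 -55.7  59. ]
scene roller_center p0.58 [234.2 246.1] [ 512.  -185.7   83. ]
scene dereeler p0.63 [279.3 248.8] [593.4 -68.2   0. ]
side spindle_foot p0.89 [275.4 181. ] [600.5  13.7  45. ]
side spindle_tip p0.87 [278.5 164.8] [609.9  17.6 105. ]
side copper_reel p0.76 [203.2 168.2] [440.9 231.6   0. ]
side roller_center p0.67 [284.3 225.8] [ 501.9 -189.5   83. ]
side dereeler p0.67 [283.  206.2] [588.2 -57.5   0. ]
wrist copper_reel p0.81 [251.9 161.1] [441. 226.   0.]
```

View pics/v1.png

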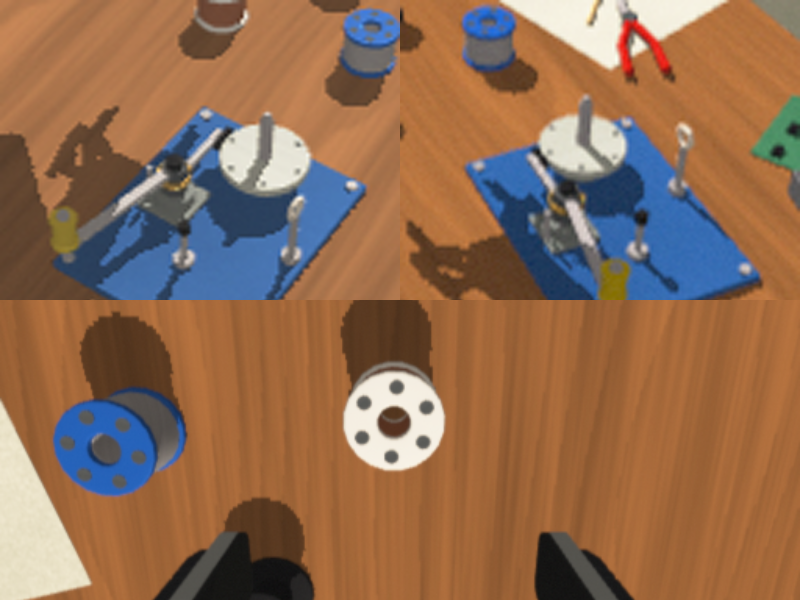

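Scene and side crops show the spindle, tension arm, roller and stop pin all free. The wrist view has the white reel's upper flange centred near (252, 174) in full-image pixels. Next I fit that flange.

```bash
cat > m3.py <<'E'
from h import *
np.set_printoptions(precision=1,suppress=True)
from scipy.optimize import least_squares
def flange(z,box):
    col,K,M=cam("wrist"); r0,r1,c0,c1=box
    hsv=cv2.cvtColor(col,cv2.COLOR_RGB2HSV); m=((hsv[...,2]>170)&(hsv[...,1]<50)).astype(np.uint8)
    q=np.zeros_like(m);q[r0:r1,c0:c1]=m[r0:r1,c0:c1]
    cs,_=cv2.findContours(q,cv2.RETR_EXTERNAL,cv2.CHAIN_APPROX_NONE);c=max(cs,key=cv2.contourArea)[:,0]
    P=np.array([atz(K,M,p,z)[:2] for p in c])
    f=lambda v:np.hypot(*(P-v[:2]).T)-v[2]
    return least_squares(f,[*P.mean(0),31],loss="soft_l1").x,c.mean(0),c.min(0),c.max(0)
if __name__=="__main__": print(*flange(50,(100,270,190,320)))
E
python3 m3.py
```

```text
[441.3 228.   29.8] [251.6 172.6] [220 142] [283 204]
```

servo_tool(
  increments=[
    [1,0.004,0,0.05,0,0,0],
    [1,0.004,0,0.1,0,0,0],
    [1,0.004,0,0.145,0,0,0],
    [1,0.004,0,0.17,0,0,0],
    [1,0.004,0,0.171,0,0,0],
    [0.5,0.004,0,0.171,0,0,0],
    [0.5,0.004,0,0.171,0,0,0],
    [0.5,0.004,0,0.171,0,0,0],
    [0.5,0.004,0,0.171,0,0,0],
  ],
)

```text
clock: 4.75
position: [441.6, 228.7, 22.4]
ee_rot: [0.707, -0.707, 0.0, -0.002]
contact_force: [-1.5, 0.0, 6.6]
gripper_width: 59.3
grasp_force: 63.3
```

servo_tool(
  increments=[
    [0.5,0,0,-0.005,0,0,0],
    [0.5,0,0,-0.03,0,0,0],
    [0.5,0,0,-0.08,0,0,0],
    [0.5,0,0,-0.13,0,0,0],
    [0.5,0,0,-0.15,0,0,0],
    [0.5,0,0,-0.15,0,0,0],
    [0.5,0,0,-0.15,0,0,0],
  ],
)

```text
clock: 5.62
position: [439.7, 227.1, 168.7]
ee_rot: [-0.707, 0.707, 0.0, -0.002]
contact_force: [0.0, 0.9, -6.0]
gripper_width: 58.8
grasp_force: 66.7
```

Run:
```python
from h import *
a,_,_=cam("wrist"); out=[]
for c in ["scene","side"]:
    col,K,M=cam(c); u,v=proj(K,M,[441,228,190]).astype(int); u=min(max(u,64),448);v=max(v,64)
    out.append(cv2.resize(col[v-48:v+48,u-64:u+64],(400,300),interpolation=cv2.INTER_CUBIC))
save(np.vstack([np.hstack(out),cv2.resize(a,(800,600))[300:]]),"v2.png")
```

```text
(no output)
```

View pics/v2.png

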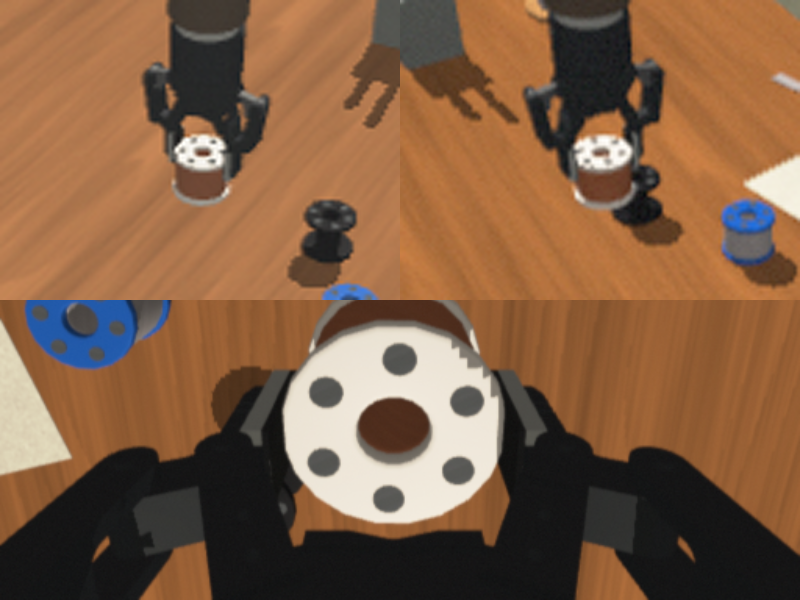

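The reel is held upright between the pads: its upper flange is near (253, 266) in the wrist image and looks level. I'll carry it to a standoff next to the turntable.

servo_tool(
  increments=[
    [0.5,0.03,-0.036,0,0,0,0],
    [0.5,0.06,-0.072,0,0,0,0],
    [0.5,0.09,-0.11,0,0,0,0],
    [0.5,0.12,-0.147,0,0,0,0],
    [0.5,0.137,-0.167,0,0,0,0],
    [0.5,0.137,-0.167,0,0,0,0],
    [0.5,0.137,-0.167,0,0,0,0],
  ],
)

```text
clock: 6.65
position: [607.2, 90.9, 168.9]
ee_rot: [-0.707, 0.707, 0.001, -0.001]
contact_force: [-0.1, -0.1, -5.3]
gripper_width: 59.6
grasp_force: 67.0
```

```bash
cat > m4.py <<'E'
from h import *
from scipy.optimize import least_squares
np.set_printoptions(precision=2,suppress=True)
s=arm.read_state();print(np.array(s["position"]),s["clock"])
for i in range(2):
  col,K,M=cam("wrist")
  for t,z in dict(spindle_foot=45,spindle_tip=105,swing_pivot=59,roller_center=83).items():
    for d in arm.spot_point("wrist",t)[:1]: print(t,"p%.2f"%d["p"],np.array(d["centre"]),atz(K,M,d["centre"],z))
# held flange, circle radius 31 free pose
hsv=cv2.cvtColor(col,cv2.COLOR_RGB2HSV); m=((hsv[...,2]>150)&(hsv[...,1]<50)).astype(np.uint8); m[:205]=0
m=cv2.morphologyEx(m,cv2.MORPH_OPEN,np.ones((5,5)))
cs,_=cv2.findContours(m,cv2.RETR_EXTERNAL,cv2.CHAIN_APPROX_NONE);c=max(cs,key=cv2.contourArea)[:,0];c=c[c[:,1]>208]
rr=[ray(K,M,p) for p in c];o=rr[0][0];D=np.array([d for _,d in rr])
def f(v,tilt=True):
    n=np.array([v[3],v[4],1]) if tilt else np.array([0,0,1.]);n/=np.linalg.norm(n);C=v[:3]
    P=o+D*(((C-o)@n)/(D@n))[:,None];return np.linalg.norm(P-C,axis=1)-31.3
p=s["position"];x0=[p[0],p[1],p[2]+27,0,0]
r=least_squares(f,x0,loss="soft_l1",f_scale=.3);print("tilt fit",r.x,r.cost)
r=least_squares(lambda v:f(v,False),x0[:3],loss="soft_l1",f_scale=.3);print("level fit",r.x,r.cost)
r=least_squares(lambda v:f([v[0],v[1],p[2]+27.6],False),x0[:2],loss="soft_l1",f_scale=.3);print("level fit, z fixed",r.x,r.cost)
save(cv2.resize(col,(800,600)),"v3.png"); save(col,"w3.png")
E
python3 m4.py
```

```text
[607.17  90.92 168.87] 6.65
spindle_foot p0.76 [250.   97.2] [608.4   18.03  45.  ]
spindle_tip p0.83 [252.7  96.8] [606.55  17.79 105.  ]
swing_pivot p0.35 [252.3  95.8] [606.58  17.    59.  ]
spindle_tip p0.81 [254.6  91.3] [606.02  15.23 105.  ]
tilt fit [608.72  95.99 189.17   0.03  -0.05] 27.929109796202287
level fit [608.3   94.77 191.76] 41.73751347676219
level fit, z fixed [608.92  92.21] 131.6643192960724
```

View pics/v3.png

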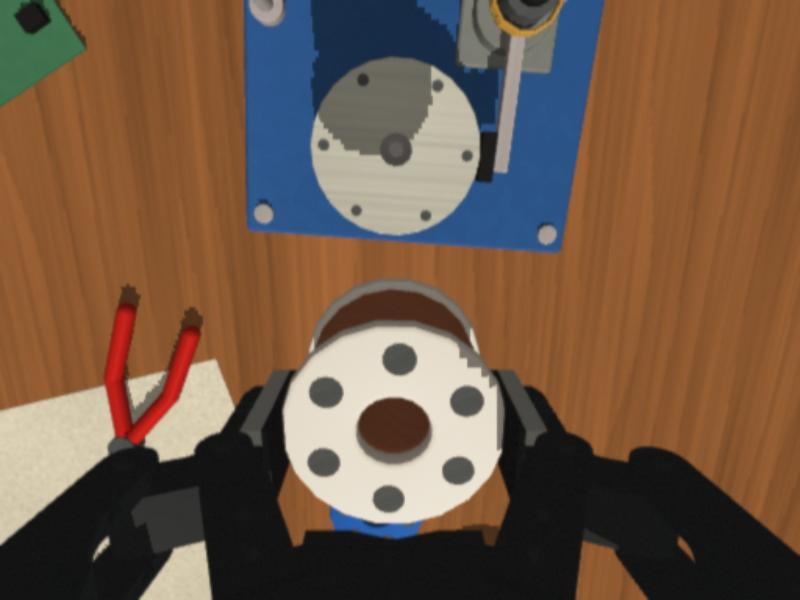

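Wrist view: the spindle is seen almost end-on at (253, 95), and the held reel's bore centre is at about (252, 275). I'll refit with the effective flange radius, since the gripper width and the first fit both give about 29.8 mm.

```bash
sed -i 's/-31.3/-29.9/; s/for i in range(2)/for i in range(1)/' m4.py
cat >> m4.py <<'E'
for z in (194.5,196.5,198.5): print(z,"bore",atz(K,M,(252.2,275.5),z)[:2])
print("spindle tip by eye",atz(K,M,(253.4,95.4),105), "pivot hub",atz(K,M,(528/1.5625,5/1.5625),71))
h=K@M[:3,:3].T@np.array([0,0,1.]);print("tool z cam",M[:3,3])
# lower flange front edge: predicted rows for untilted reel
for y in (91,92,93): print(y,proj(K,M,[608,y-31,152.5]),proj(K,M,[608,y-31,146.5]),proj(K,M,[608,y+30,196.5]))
E
python3 m4.py
```

```text
[607.87  91.24 170.47] 7.15
spindle_foot p0.90 [249.6  95.8] [609.86  17.35  45.  ]
spindle_tip p0.98 [254.   94.8] [606.66  16.94 105.  ]
tilt fit [608.99  92.07 194.89   0.03  -0.05] 27.55466561606556
level fit [608.64  91.09 197.06] 40.90091186465012
level fit, z fixed [608.55  90.42] 45.821509775986755
194.5 bore [607.97  92.57]
196.5 bore [607.98  91.31]
198.5 bore [607.98  90.06]
spindle tip by eye [607.04  17.31 105.  ] pivot hub [548.72 -43.45  71.  ]
tool z cam [608.13  18.23 313.11]
91 [252.01 178.64] [252.   175.91] [252.17 332.76]
92 [252.01 180.45] [252.   177.66] [252.17 334.57]
93 [252.01 182.26] [252.   179.41] [252.17 336.37]
```

servo_tool(
  increments=[
    [0.5,0.03,0.0005,0,0,0,0],
    [0.5,0.06,0.001,0,0,0,0],
    [0.5,0.0745,0.001,0.01,0,0,0],
    [0.5,0.0745,0.001,0.03,0,0,0],
    [0.5,0.0745,0.001,0.038,0,0,0],
    [0.5,0.0745,0.001,0.038,0,0,0],
    [0.5,0.0745,0.001,0.038,0,0,0],
  ],
)

```text
clock: 8.28
position: [607.7, 16.9, 133.0]
ee_rot: [0.707, -0.707, 0.001, -0.001]
contact_force: [0.3, -0.1, -4.8]
gripper_width: 59.3
grasp_force: 67.0
```

Run:
```python
from h import *
out=[]
for c in ["scene","side"]:
    col,K,M=cam(c); save(col,c+"4.png"); u,v=proj(K,M,[607,17,100]).astype(int)
    for z in (45,105,112,162): print(c,z,(proj(K,M,[606.9,17.1,z])-[u-40,v-45])*10)
    k=cv2.resize(col[v-45:v+45,u-40:u+40],None,fx=5,fy=5,interpolation=cv2.INTER_CUBIC)
    out.append(k)
save(np.hstack(out),"v4.png"); print("(view scale is 5, halve)")
s=arm.read_state();print(s["position"],s["contact_force"])
```

```text
scene 45 [399.78518638 579.46476592]
scene 105 [409.67984361 442.37227102]
scene 112 [410.87816536 425.76927873]
scene 162 [419.72292142 303.22337881]
side 45 [395.64213334 587.74079587]
side 105 [407.73928763 441.66203165]
side 112 [409.20649719 423.94479384]
side 162 [420.05029237 293.00092387]
(view scale is 5, halve)
[607.54683762  16.91853831 133.14867557] [ 2.52974956e-03  2.99301399e-01 -4.78776692e+00]
```

View pics/v4.png

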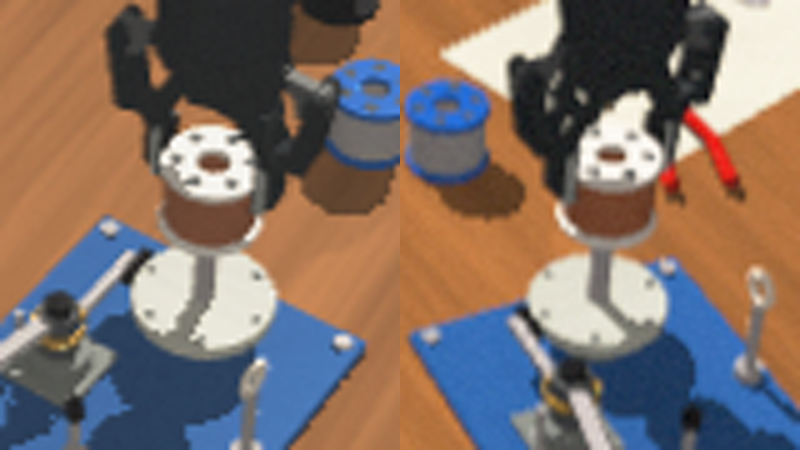

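Both crops show the reel just above the spindle tip. By eye the axes match to within about 3 mm, which is near the 3 mm clearance, so I'll measure the silhouettes.

Run:
```python
from h import *
np.set_printoptions(precision=2,suppress=True,linewidth=200)
A=[];B=[]
for c in ["scene","side"]:
    col,K,M=cam(c); g=col.astype(float); hsv=cv2.cvtColor(col,cv2.COLOR_RGB2HSV).astype(int)
    u,v=proj(K,M,[607,17,100]).astype(int)
    def ext(rows,mask):
        o=[]
        for r in rows:
            w=np.where(mask[r,u-25:u+25])[0]
            o.append([r,w.min()+u-25,w.max()+u-25] if len(w) else [r,0,0])
        return np.array(o)
    brown=(hsv[...,0]<12)&(hsv[...,1]>90)&(hsv[...,2]<150)
    white=(hsv[...,1]<45)&(hsv[...,2]>150)
    print(c,"u,v",u,v)
    for r in range(v-22,v+28):
        print(r,"".join("B" if brown[r,x] else "W" if white[r,x] else "." for x in range(u-20,u+20)), g[r,u-8:u+8].mean(1).astype(int) if r>v+3 and r<v+16 else "")
    for z in (45,85,112,118,137,156,162): print(z,proj(K,M,[606.9,17.1,z]))
```

```text
scene u,v 297 210
188 ........................................ 
189 ........................................ 
190 ....................WWWW................ 
191 .................WWWWWWWWWWW............ 
192 ...............WWW..WWWWWW.............. 
193 ..............WWWWWWWWWWWW.WW........... 
194 .............WWWWWWWWWWWWWWWWW.......... 
195 ............WWWWWWWWWWWWWWWWWWW......... 
196 ............WWW.WWWW.BBB..WWWW.......... 
197 ............WWWWWWWWBBBBB.WWW........... 
198 .............WWWWWWW.BBBB.WWWWW......... 
199 .............WWWWWWWW....WWWWWW......... 
200 ..............WWWW.WWWWWWWWWWWW......... 
201 ............B..WW...WWWWWW.WWWW......... 
202 .............B..WWWWWWWWWW.WWWW......... 
203 ............BBB..WWWWWWWWWWWWW.......... 
204 .............BBBB.WWWWWWWWWW.B.......... 
205 .............BBBBBBB.......BBB.......... 
206 ............BBBBBBBBBBBBBBBBBB.......... 
207 .............BBBBBBBBBBBBBBBBB.......... 
208 .............BBBBBBBBBBBBBBBBBB......... 
209 .WW.........W.BBBBBBBBBBBBBBBBBW........ 
210 WWWW........W.BBBBBBBBBBBBBBBB.W........ 
211 .WW..........W.BBBBB
[... 4670 characters left out ...]
4 226 225]
182 ......WWWWWWWWWWWWWW...WWWWWWWWWW....... 
183 ......WWWWWWWWWWWWWWW...WWWWWWWWW....... 
184 ..WW...WWWWWWWWWWWWWWW...WWWWWWWW....... 
185 ..WWW...WWWWWWWWWWWWWWW....WW..W........ 
186 ..WWW....WWWWWWWWWWWWWWW................ 
187 ...WWW....WWWWWWWWWWWWWWW............... 
188 ....WWW.....WWWWWWWWWWWWW............... 
189 .....WWW......WWWWWWWWWW................ 
190 .....WWW............WW.................. 
191 ......WWW............................... 
192 .......WWW.............................. 
193 .......WWW.............................. 
45 [276.56 179.77]
85 [277.36 170.15]
112 [277.92 163.39]
118 [278.05 161.86]
137 [278.45 156.95]
156 [278.87 151.91]
162 [279.01 150.3 ]
```

The silhouettes put the reel axis about 1.4 mm too far in +x and 0.4 mm too far in -y. I'll correct for that and enter the spindle gently.

servo_tool(
  increments=[
    [0.5,-0.0003,0.001,0,0,0,0],
    [0.5,-0.0003,0.001,0.005,0,0,0],
    [0.5,-0.0003,0.001,0.01,0,0,0],
    [0.5,-0.0003,0.001,0.015,0,0,0],
    [0.5,-0.0003,0.001,0.02,0,0,0],
    [0.5,-0.0003,0.001,0.025,0,0,0],
    [0.5,-0.0003,0.001,0.025,0,0,0],
  ],
)

```text
clock: 9.35
position: [605.6, 16.7, 106.7]
ee_rot: [-0.707, 0.707, 0.0, -0.001]
contact_force: [0.2, 0.4, -4.3]
gripper_width: 59.5
grasp_force: 67.0
```

servo_tool(
  increments=[
    [0.5,0,0,0.008,0,0,0],
    [0.5,0,0,0.016,0,0,0],
    [0.5,0,0,0.024,0,0,0],
    [0.5,0,0,0.032,0,0,0],
    [0.5,0,0,0.036,0,0,0],
    [0.5,0,0,0.036,0,0,0],
  ],
)

```text
clock: 10.1
position: [605.8, 16.8, 70.9]
ee_rot: [0.707, -0.707, -0.0, 0.0]
contact_force: [-0.6, -0.6, -5.4]
gripper_width: 59.2
grasp_force: 67.0
```

Still free. I'll lower it slowly to contact, in 1 mm rows.

servo_tool(
  increments=[
    [0.5,0,0,0.002,0,0,0],
    [0.5,0,0,0.003,0,0,0],
    [0.5,0,0,0.004,0,0,0],
    [0.5,0,0,0.005,0,0,0],
    [0.5,0,0,0.005,0,0,0],
  ],
)

```text
clock: 10.72
position: [606.1, 16.8, 67.5]
ee_rot: [0.707, -0.707, 0.0, -0.0]
contact_force: [-3.6, -0.7, 4.3]
gripper_width: 59.1
grasp_force: 67.5
```

Run:
```python
from h import *
out=[]
for c in ["scene","side"]:
    col,K,M=cam(c); u,v=proj(K,M,[607,17,80]).astype(int)
    out.append(cv2.resize(col[v-30:v+30,u-40:u+40],None,fx=5,fy=5,interpolation=cv2.INTER_CUBIC))
a,_,_=cam("wrist"); save(np.vstack([np.hstack(out),cv2.resize(a,(800,600))[300:600]]),"v5.png")
print(arm.read_state()["contact_force"])
```

```text
[-4.26488286  0.14259007  5.01747415]
```

View pics/v5.png

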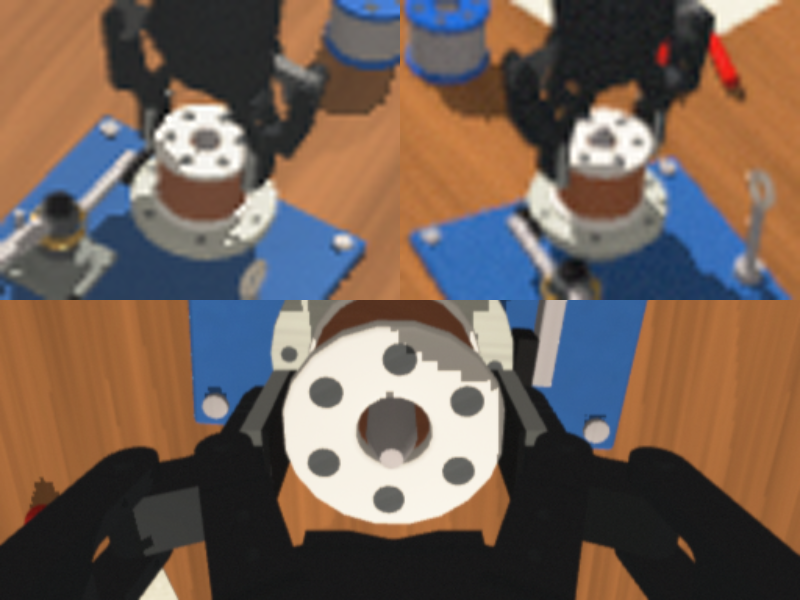

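The spindle shows centred in the bore, and both side crops show the reel flush on the turntable. Contact force is about 9 N. I'll release and rise straight up.

servo_tool(
  increments=[
    [0.75,0,0,0,0,0,0],
    [1,0,0,0,0,0,0],
    [1,0,0,0,0,0,0],
    [1,0,0,0,0,0,0],
    [1,0,0,-0.03,0,0,0],
    [1,0,0,-0.08,0,0,0],
    [1,0,0,-0.13,0,0,0],
    [1,0,0,-0.15,0,0,0],
    [1,0,0,-0.15,0,0,0],
  ],
)

```text
clock: 12.0
position: [606.9, 17.1, 218.2]
ee_rot: [0.707, -0.707, 0.001, -0.002]
contact_force: [0.4, 0.6, -0.7]
gripper_width: 85.2
grasp_force: 0.0
```

```bash
cat > m6.py <<'E'
from h import *
np.set_printoptions(precision=1,suppress=True)
s=arm.read_state();print(np.array(s["position"]),s["clock"])
for c in ["scene","side","wrist"]:
    col,K,M=cam(c)
    for t,z in dict(copper_reel=45,swing_pivot=59,roller_center=83,dereeler=0,tension_arm=0).items():
        for d in arm.spot_point(c,t)[:1]: print(c,t,"p%.2f"%d["p"],np.array(d["centre"]),atz(K,M,d["centre"],z))
    save(col,c+"6.png")
E
python3 m6.py
```

```text
[606.9  17.1 218.2] 12.0
scene copper_reel p0.91 [299.7 226.2] [620.5   9.3  45. ]
scene swing_pivot p0.60 [270.1 229.8] [556.4 -61.3  59. ]
scene roller_center p0.80 [233.2 246.8] [ 511.  -189.3   83. ]
scene tension_arm p0.71 [265.4 239.3] [537.1 -57.2   0. ]
side copper_reel p0.96 [273.1 177.2] [603.6  33.1  45. ]
side swing_pivot p0.69 [268.7 199.4] [530.4 -61.3  59. ]
side roller_center p0.74 [283.5 224.2] [ 503.1 -183.6   83. ]
side dereeler p0.90 [285.7 207. ] [593.8 -64.5   0. ]
side tension_arm p0.64 [271.4 210.1] [547.1 -55.2   0. ]
wrist copper_reel p0.85 [248.6 166.3] [609.3  12.2  45. ]
wrist swing_pivot p0.85 [319.1 101.1] [543.6 -52.4  59. ]
wrist dereeler p0.61 [265.9  98. ] [590.3 -55.1   0. ]
wrist tension_arm p0.91 [307.3 100.3] [544.4 -52.5   0. ]
```

servo_tool(
  increments=[
    [1,0.05,0.024,0,0,0,0],
    [1,0.1,0.048,0,0,0,0],
    [1,0.15,0.072,0,0,0,0],
    [1,0.195,0.095,0,0,0,0],
    [1,0.206,0.098,0,0,0,0],
    [1,0.206,0.098,0,0,0,0],
    [1,0.206,0.098,0,0,0,0],
  ],
)

```text
clock: 13.78
position: [508.6, -188.4, 216.3]
ee_rot: [0.707, -0.707, 0.0, -0.0]
contact_force: [0.5, -0.9, 0.4]
gripper_width: 85.5
grasp_force: 0.0
```

```bash
cat > m7.py <<'E'
from h import *
np.set_printoptions(precision=1,suppress=True)
s=arm.read_state();print(np.array(s["position"]),s["clock"])
col,K,M=cam("wrist")
for t,z in dict(roller_center=83,swing_pivot=59).items():
    for d in arm.spot_point("wrist",t)[:1]: print(t,"p%.2f"%d["p"],np.array(d["centre"]),atz(K,M,d["centre"],z))
hsv=cv2.cvtColor(col,cv2.COLOR_RGB2HSV); m=((hsv[...,0]>20)&(hsv[...,0]<35)&(hsv[...,1]>140)&(hsv[...,2]>90)).astype(np.uint8)
n,_,st,ce=cv2.connectedComponentsWithStats(m);i=1+st[1:,4].argmax()
print("yellow",st[i],ce[i],"at100",atz(K,M,ce[i],100),"at83",atz(K,M,ce[i],83))
out=[cv2.resize(col,(800,600))]
sc=[]
for c in ["scene","side"]:
    k,K2,M2=cam(c); u,v=proj(K2,M2,[607,17,80]).astype(int)
    sc.append(cv2.resize(k[v-20:v+20,u-27:u+27],(200,148),interpolation=cv2.INTER_CUBIC))
o=out[0]; o[:148,:200]=sc[0]; o[:148,600:]=sc[1]; save(o,"v7.png")
E
python3 m7.py
```

```text
[ 508.6 -188.4  216.3] 13.775
roller_center p0.56 [250.7 183.1] [ 509.9 -185.4   83. ]
swing_pivot p0.95 [220.3 291. ] [544.1 -53.7  59. ]
yellow [236 163  30  36 681] [250.7 179.6] at100 [ 509.8 -193.2  100. ] at83 [ 509.9 -188.8   83. ]
```

View pics/v7.png

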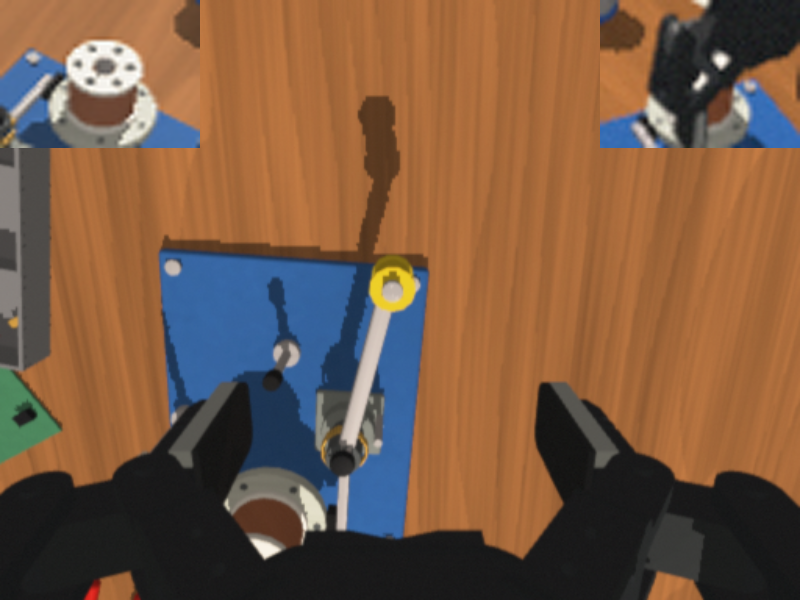

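The wrist view shows the roller cap at (251, 186) and the hub at (220, 291). The inset shows the copper reel sitting flush on the turntable after release. I'll come down over the roller with the fingers along x, which is nearly the swing tangent, and close.

servo_tool(
  increments=[
    [1,-0.001,-0.0015,0.05,0,0,0],
    [1,-0.001,-0.0015,0.1,0,0,0],
    [1,-0.001,-0.0015,0.135,0,0,0],
    [1,-0.001,-0.0015,0.148,0,0,0],
    [1,-0.001,-0.0015,0.148,0,0,0],
    [0.1,-0.001,-0.0015,0.148,0,0,0],
    [0.1,-0.001,-0.0015,0.148,0,0,0],
    [0.1,-0.001,-0.0015,0.148,0,0,0],
    [0.1,-0.001,-0.0015,0.148,0,0,0],
    [0.1,-0.001,-0.0015,0.148,0,0,0],
    [0.1,-0.001,-0.0015,0.148,0,0,0],
  ],
)

```text
clock: 15.4
position: [509.5, -188.3, 69.2]
ee_rot: [0.707, -0.707, 0.0, -0.0]
contact_force: [-1.9, 0.4, 7.0]
gripper_width: 22.3
grasp_force: 57.2
```

servo_tool(
  increments=[
    [0.1,0.0015,-0.007,0,0,0,0],
    [0.1,0.003,-0.0136,0,0,0,0],
    [0.1,0.004,-0.0274,0,0,0,0],
    [0.1,0.004,-0.0413,0,0,0,0],
    [0.1,0.003,-0.055,0,0,0,0],
    [0.1,0,-0.0687,0,0,0,0],
    [0.1,-0.004,-0.082,0,0,0,0],
    [0.1,-0.0065,-0.0885,0,0,0,0],
    [0.1,-0.0065,-0.0885,0,0,0,0],
  ],
)

```text
clock: 16.52
position: [596.7, -182.5, 69.2]
ee_rot: [0.707, -0.707, -0.001, 0.002]
contact_force: [-5.1, -2.3, 7.5]
gripper_width: 22.6
grasp_force: 57.5
```

servo_tool(
  increments=[
    [0.1,-0.0015,-0.003,0,0,0,0],
    [0.1,-0.003,-0.006,0,0,0,0],
    [0.1,-0.0045,-0.009,0,0,0,0],
    [0.1,-0.006,-0.0124,0,0,0,0],
    [0.1,-0.006,-0.0124,0,0,0,0],
  ],
)

```text
clock: 17.15
position: [608.7, -177.0, 69.2]
ee_rot: [-0.707, 0.707, 0.001, -0.002]
contact_force: [-5.8, -3.3, 7.2]
gripper_width: 22.5
grasp_force: 57.4
```

servo_tool(
  increments=[
    [0.1,-0.0005,-0.001,0,0,0,0],
    [0.1,-0.001,-0.002,0,0,0,0],
    [0.1,-0.001,-0.002,0,0,0,0],
  ],
)

```text
clock: 17.52
position: [610.4, -176.1, 69.2]
ee_rot: [-0.707, 0.707, 0.001, -0.002]
contact_force: [-5.2, -4.3, 7.0]
gripper_width: 22.8
grasp_force: 57.4
```

servo_tool(
  increments=[
    [0.1,-0.0007,-0.0012,0,0,0,0],
    [0.1,-0.0014,-0.0024,0,0,0,0],
    [0.1,-0.0014,-0.0024,0,0,0,0],
  ],
)

```text
clock: 17.9
position: [611.6, -175.4, 69.2]
ee_rot: [-0.707, 0.707, 0.002, -0.003]
contact_force: [-7.6, -5.8, 7.9]
gripper_width: 23.0
grasp_force: 57.6
```

Run:
```python
from h import *
out=[]
for c in ["scene","side"]:
    col,K,M=cam(c); u,v=proj(K,M,[600,-90,70]).astype(int)
    out.append(cv2.resize(col[v-50:v+50,u-40:u+40],None,fx=5,fy=5,interpolation=cv2.INTER_CUBIC))
w,_,_=cam("wrist");save(np.vstack([np.hstack(out)[:300],cv2.resize(w,(800,600))[300:]]),"v8.png"); print(arm.read_state()["contact_force"])
```

```text
[-7.85545955 -5.69794643  9.38636158]
```

View pics/v8.png

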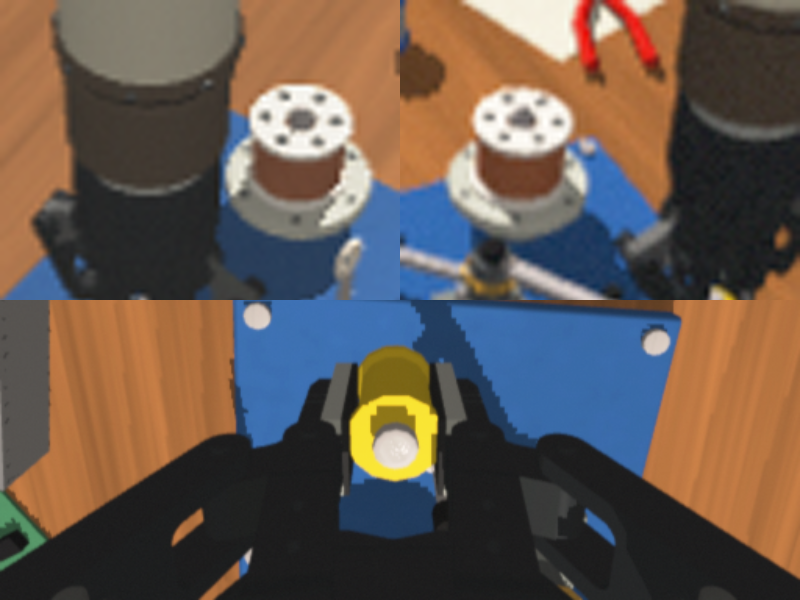

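The copper reel sits flat on the turntable. The roller is held between the pads at (252, 280) in the wrist view, and the force is starting to rise faster than the spring alone would. One more small push should confirm the stop.

servo_tool(
  increments=[
    [0.1,-0.0007,-0.0012,0,0,0,0],
    [0.1,-0.0014,-0.0024,0,0,0,0],
    [0.1,-0.0014,-0.0024,0,0,0,0],
    [0.1,-0.0014,-0.0024,0,0,0,0],
  ],
)

```text
clock: 18.55
position: [612.0, -175.1, 69.1]
ee_rot: [-0.707, 0.708, 0.003, -0.005]
contact_force: [-11.8, -9.4, 10.4]
gripper_width: 22.7
grasp_force: 58.0
```

The last 2.8 mm of command moved it only 0.5 mm, and the force rose to 15 N. The arm is firmly on its stop, so I'm handing in while holding it.

```bash
python3 -c "
from bench import arm
s=arm.read_state();print(s['clock'],s['position'],s['gripper_width'],s['contact_force'])
print(arm.job_done())"
```

```text
18.55 [ 611.95485145 -175.12907294   69.1394361 ] 22.730766792570765 [-11.80422465  -9.42422229  10.41936563]
the job is handed in; nothing more can be done
None
```

The copper reel sits flat on the turntable and is released, and the gripper is holding the tension arm against its stop pin with about 15 N; I handed the job in at 18.55 s, and no verdict came back.

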